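# Gauge two rings and stretch the tight one

## Robot

A 7-joint arm with a two-finger parallel gripper is mounted at the origin on the work surface. World frame = base frame: x ahead of the robot, y to its left, z up, the work surface at z = 0. Lengths are in mm, angles in degrees, forces in N, time in s.
With the tool pointing down it reaches from about 425 to 825 mm from the base axis. Payload 3.6 kg.
Tool frame: the origin (TCP) lies midway between the tips of the shut fingers; the grasp point (between the pads) lies tcp_to_grasp behind it (tcp_to_grasp is the distance from the TCP to the grasp point, in mm); z points along the fingers, y is the line along which they close (so a half turn about z gives the same grasp; the last joint's range is limited). The gripper opens to 93 mm and grips with 3 to 60 N. Pads are 15 mm wide; open, the fingers measure 128 mm over their backs; the gripper's body (75 mm by 188 mm) begins 65 mm behind the grasp point.
Start: joints at [-64.658, 35.231, -0.722, 81.555, 0.464, 63.22, -2.315], TCP at [293.643, 579.857, 198.34] pointing down, gripper open.
Joint ranges: [-178.69, 178.69], [-17.37, 117.87], [-77.05, 75.6], [15.02, 138.74], [-78.02, 258.01], [0.78, 113.62], [-162.83, 162.83]. Speed limits (degrees/s): [159.86, 159.86, 180, 180, 180, 180, 180].

## Interface

Orientations are given as [roll, pitch, yaw] about the fixed x, y, z axes, in that order (R = Rz(yaw) Ry(pitch) Rx(roll)).
In Python, from rig import state, camera, job_done, spot_in, outline_of, tip_of, tcp_to_grasp gives the robot as it stands. The module is installed in compiled form; this text tells all that it offers.
- The arm moves only by the tool drive_tool, never from a script. Its argument "rows" is a list of rows, each a list of 3 entries, a list of its own where there are three numbers: the opening, from 0 (shut) to 1 (fully open), then the shift along the tool's x, y, z in units of 50 mm (1.0 is 50 mm), then the turn about the tool's z in rad. A call has 1 to 12 rows; each row is the pose to reach, as a shift and turn from the pose commanded when the call began, along the tool's axes at that moment; what a row does not reach only later rows make up. A row lasts 1/10 s, in which the tool goes at most 50 mm and 8.59 degrees, less where a joint would pass 70% of its speed; a pose out of reach is approached as far as the arm can. A call with a gripper value outside its range is refused whole. The fingers move at their own pace and stop on an object; "force" is the grip in N (left out, the last holds). Time passes only in rows, so rows that repeat a pose let the fingers close. It gives the time, the measured TCP pose, the force, the opening and the grip force at its end, in the units of the state.
- state(): the state, without advancing time (a new reading comes with each control period).
- camera(name): name is "side" or "top"; returns a dict with "img" (384x512x3 uint8, red, green, blue), "vfov" (degrees; the focal length in pixels is half the picture's height over the tangent of half this angle, whatever the lens; pixels are square), "cx", "cy" (the principal point, pixels), "extrinsics" (4x4, takes a point from camera to world coordinates). Camera axes: x right, y down, z forward; pixel columns grow to the right and rows downward; lengths in mm; the calibration is good to about 2 mm. A picture is of the moment at which its call begins. There is no depth.
- job_done(): hands the job in; it is judged then, once.
Trained networks look in the newest picture that a camera, given by its name, has taken for a name from the list of things; names that differ only in an ending like _2 or _b are one class to them, and where a whole thing is asked for, a point or a joint stands for the part that bears it (a point fixed in the world has none). Each returns a list of dicts, best first, with "confidence" (0 to 1); they miss things now and then, are a little off and sometimes report something else, mostly with a low value. They report only what shows in the picture. A call takes as long as a camera call.
- spot_in(camera, query): "position" ([column, row] as shares, 0 to 1, of the picture: columns of its width, rows of its height, amid what is visible of it).
- outline_of(camera, query): "pixels" (384x512 bool, what is visible of it) and "position" ([column, row] as shares, 0 to 1, of the picture: columns of its width, rows of its height, amid what is visible of it).
- tip_of(camera, query): "position" ([column, row] as shares, 0 to 1, of the picture: columns of its width, rows of its height: a listed point, or the origin of a listed thing).
The state is a dict: "time": time; "joints": joint angles; "joint_velocities": joint speeds; "joint_efforts": joint torques, N m; "ee_pos": TCP position; "tcp_rot": TCP orientation; "force": force on the tool from outside, world axes, zero at the start; "moment": the same for the moment, N m; "grip_width": finger opening in mm; "finger_force": force on a finger pad.
Only numpy, scipy, OpenCV 4.12 (cv2) and the standard library are available. Lean on these libraries where they do the work, as an engineer would, in place of code of your own. Each camera call takes 0.05 s, during which the arm holds its last target. There are 200 camera calls.

## Task

Use the gauge pin to find out which of the two silver rings is too tight: leave the ring that slides down to the gauge's foot there, and put the tight one on the ring stretcher's spindle, right down on its collar. With both rings in place and let go, press the stretcher's lever handle down past the first two clicks to the third, where the lever is level, but not on to the fourth, and finish while holding it down there against its spring, without moving the other tools.

Things in the scene. Friction and masses are not known exactly. Their poses are not given: they have to be found in the camera images.
- ring_1: One of two plain silver band rings, alike outside: 26 outside diameter, 10 high, lying flat on the bench. One ring has a 17 bore and the other a 21 bore; from the name you cannot tell which, only the gauge pin tells. Origin at the centre of its underside, z up along its axis. Mass 15 to 40 g.
- ring_2: The other of the two plain silver band rings, alike outside: 26 outside diameter, 10 high, lying flat on the bench. One ring has a 17 bore and the other a 21 bore; from the name you cannot tell which, only the gauge pin tells. Origin at the centre of its underside, z up along its axis. Mass 15 to 40 g.
- gauge: The gauge, fixed to the bench: an upright bright steel pin on a dark turned steel foot, 64 across at the bench and 34 across at its flat top. Origin underneath its centre, z up. The 21 bore ring slides down over the pin to the foot; the 17 bore ring sticks on the pin's cone, its underside about 40 above the foot's top.
- gauge_foot (a point): On the gauge pin's axis where the pin meets the flat top of the foot, 22 above the bench; z up. The pin is 18.6 in diameter for 38 above this point, then a cone narrows to 8.4 at the top, 63 above this point. A ring fully down has its underside at this point.
- stretcher: Ring stretcher: a grey cast machine on a base 120 x 184, fixed to the bench: a round column with an upright split spindle on top and a sprung lever. Origin at bench level under the spindle's axis; the lever extends towards -y, x runs across it. Towards +y a steel die plate sticks out 80 from the axis, 68 above the bench.
- spindle_seat (a point): On the spindle's axis at the flat top of its collar (34 across), 115 above the bench; a ring fully down has its underside here. Axes as the stretcher's. The spindle is 14.4 in diameter for 33 above this point, then a cone narrows to 7.2 at 51 above, and a thin draw bolt (5 diameter) ends 60 above. Either ring goes over the spindle.
- lever_pivot (a point): Centre of the pin on which the stretcher's lever turns: 45 from the spindle's axis on the lever's side, 78 above the bench. The pin lies along this frame's x; the lever extends from here towards its -y (level at the third click).
- press_point (a point): On the centre line of the lever's black handle, 130 from the lever pivot; it moves with the lever. The handle is round, 22 in diameter, and covers 88 to 162 from the pivot. This frame's -y points out along the lever, x is parallel to the pivot pin. The spring pushes up here with 5 to 10 N in the upper half and 6 to 13 N about the third click, rising and dropping at each click.
- lever: The lever: a steel bar 13 in diameter with the black handle on its outer end. Origin on the lever pivot; axes as for the press point.
- lever_angle (a joint): Angle of the stretcher's lever, rad: 0 at rest, where it slopes up 0.6 (34 degrees) from the pivot; grows as the handle is pressed down. Clicks at 0.2, 0.4, 0.6 and 0.8, crests between them at 0.1, 0.3, 0.5 and 0.7, stop at 0.88. At the third click, 0.6, the lever is level. A spring drives it back up to 0 from every click when let go.
- hammer: Chasing hammer lying in front of the stretcher, 240 long, steel head 26 high. Origin under the middle of its length. Not needed.
- mallet: Rawhide mallet lying beyond the stretcher: head 60 diameter, 80 long, handle 230 long. Origin on the bench under the head's centre. Not needed.
- file: Hand file with a black handle, 270 long, 22 high, lying to the left near the robot. Origin underneath, near the handle's front end. Not needed.
- pliers: Pliers lying flat, 150 long, 48 wide, 14 high, near the rings. Origin underneath, near the joint. Not needed.
- punch: Square steel punch, 9 x 9 x 100, lying to the left. Origin underneath its middle. Not needed.
- bench_block: Square steel block, 75 x 75 x 22, lying flat to the far left. Origin underneath its centre. Not needed.

How it is judged (in metres and radians):
On the way:
1. both rings are in place and let go while the lever is still up: the tight ring on the collar of the spindle, the other at the foot of the gauge pin (((horizontal distance between ring_1 and spindle_seat below 0.004 m and z of ring_1 in the frame of spindle_seat between -0.003 and 0.004 m and angle between each of ring_1, ring_2's own z axis and vertical below 0.2 rad and horizontal distance between ring_2 and gauge_foot below 0.004 m and z of ring_2 in the frame of gauge_foot between -0.003 and 0.004 m) or (horizontal distance between ring_2 and spindle_seat below 0.004 m and z of ring_2 in the frame of spindle_seat between -0.003 and 0.004 m and angle between each of ring_2, ring_1's own z axis and vertical below 0.2 rad and horizontal distance between ring_1 and gauge_foot below 0.004 m and z of ring_1 in the frame of gauge_foot between -0.003 and 0.004 m)) and contact force between the fingers and ring_1 below 0.05 N and contact force between the fingers and ring_2 below 0.05 N and value of joint lever_angle below 0.08 rad), for 0.2 s.
At the end, for the whole second after the job is handed in: the fingers hold the lever's handle (over 2 N) with the lever in its third click, 0.52 to 0.68 rad, for the last second; the tight ring (17 bore) is flat on the spindle's collar and the other (21 bore) flat on the gauge's foot, each within 4 mm, and the fingers touch neither (((horizontal distance between ring_1 and spindle_seat below 0.004 m and z of ring_1 in the frame of spindle_seat between -0.003 and 0.004 m and angle between each of ring_1, ring_2's own z axis and vertical below 0.2 rad and horizontal distance between ring_2 and gauge_foot below 0.004 m and z of ring_2 in the frame of gauge_foot between -0.003 and 0.004 m) or (horizontal distance between ring_2 and spindle_seat below 0.004 m and z of ring_2 in the frame of spindle_seat between -0.003 and 0.004 m and angle between each of ring_2, ring_1's own z axis and vertical below 0.2 rad and horizontal distance between ring_1 and gauge_foot below 0.004 m and z of ring_1 in the frame of gauge_foot between -0.003 and 0.004 m)) and contact force between the fingers and ring_1 below 0.05 N and contact force between the fingers and ring_2 below 0.05 N and value of joint lever_angle between 0.52 and 0.68 rad and contact force between the fingers and lever above 2 N); the arm keeps its last pose, push and grip.
It fails at once if the lever is pressed over the crest to the fourth click (value of joint lever_angle above 0.71 rad).
It fails at once if the hammer, mallet, file, pliers, punch or steel block is moved by over 30 mm (distance of any of hammer, mallet, file, pliers, punch, bench_block from where it was at the start of the episode above 0.03 m).
It also fails if it takes over 72 s, if anything falls off the work surface, if the arm or the gripper's body presses on something with over 40 N, if the wrist force passes 120 N, or if a joint passes its speed limit or range.

## Working session

There is one attempt and no reset: what is moved stays moved. The work goes in short steps, Python scripts to look and compute and a tool call to move; the robot and the scene stay as the last step left them, time stands still between calls to the robot, and variables do not carry over. Pictures are saved under pics/ and viewed, at most 10 in all, crops included, and the job is handed in when it is done.

Besides the shell and the picture viewer there is one more tool, called after ">>>" as name([rows], argument=value, ...), one row to a line, values as JSON. drive_tool: Moves the arm, as the interface text tells. Its arguments: {"type":"object","properties":{"rows":{"type":"array"},"force":{"type":"number"}},"required":["rows"]}

```bash
mkdir -p pics
cat > h.py <<'E'
import numpy as np, cv2
from rig import *
def P(cam):
    E=np.array(cam["extrinsics"]); f=cam["img"].shape[0]/2/np.tan(np.radians(cam["vfov"]/2)); return E,f
def ray(cam,uv):
    E,f=P(cam); d=E[:3,:3]@np.array([(uv[0]-cam["cx"])/f,(uv[1]-cam["cy"])/f,1]); return E[:3,3],d
def atz(cam,uv,z):
    o,d=ray(cam,uv); return o+d*(z-o[2])/d[2]
def px(p): return np.array(p["position"])*[512,384]
def proj(cam,X):
    E,f=P(cam); c=E[:3,:3].T@(np.array(X,float)-E[:3,3]); return np.array([cam["cx"]+f*c[0]/c[2],cam["cy"]+f*c[1]/c[2]])
def tri(c1,u1,c2,u2):
    o1,d1=ray(c1,u1);o2,d2=ray(c2,u2);d1/=np.linalg.norm(d1);d2/=np.linalg.norm(d2)
    s=np.linalg.lstsq(np.c_[d1,-d2],o2-o1,rcond=None)[0]
    a=o1+s[0]*d1;b=o2+s[1]*d2; return (a+b)/2,np.linalg.norm(a-b)
E
python3 - <<'E'
from h import *
np.set_printoptions(precision=1,suppress=True)
C={n:camera(n) for n in("side","top")}
for n,c in C.items():
    cv2.imwrite(f"pics/{n}0.png",c["img"][:,:,::-1]); print(n,c["vfov"],c["cx"],c["cy"],np.array(c["extrinsics"])[:3].round(2).tolist())
Z=dict(ring_1=0,gauge=0,gauge_foot=22,stretcher=0,spindle_seat=115,lever_pivot=78,press_point=None,hammer=0,mallet=0,file=0,pliers=0,punch=0,bench_block=0)
for q,z in Z.items():
    for n,c in C.items():
        for p in tip_of(n,q)[:3]:
            print(q,n,round(p["confidence"],2),px(p),atz(c,px(p),z)[:2] if z is not None else "")
s=state();print(s,tcp_to_grasp)
E
```

```text
side 48.95721396170744 250.85331998684478 186.93881356147895 [[-1.0, -0.03, 0.03, 510.5], [-0.04, 0.61, -0.79, 1087.86], [0.01, -0.79, -0.62, 867.33]]
top 43.32080262410399 245.1085497200065 192.87097834380194 [[-0.0, -0.99, 0.12, 381.72], [-1.0, 0.01, 0.01, 108.84], [-0.01, -0.12, -0.99, 1419.81]]
ring_1 side 0.63 [270.7 232.5] [485.4 192.2]
ring_1 side 0.38 [267.4 275.3] [493.1 353.7]
ring_1 top 0.37 [171.5 214.2] [488.2 346. ]
ring_1 top 0.37 [226.4 213.8] [488.4 184. ]
gauge side 0.6 [220.4 229.6] [634.  187.1]
gauge side 0.4 [249.1 184.4] [559.4 -35.8]
gauge top 0.68 [276.5 121.2] [766.7  33.4]
gauge top 0.58 [224.7 212.4] [492.6 189. ]
gauge_foot side 0.81 [220.6 224.9] [632.2 190.3]
gauge_foot top 0.73 [223.9 164.1] [633.  190.2]
stretcher side 0.68 [247.8 184.8] [563.6 -33.2]
stretcher side 0.26 [250.5 160.6] [ 560.7 -177.5]
spindle_seat side 0.96 [250.1 158.3] [555.9 -22.6]
spindle_seat top 0.62 [302.7 184.8] [557.6 -29.6]
lever_pivot side 0.65 [252.8 160.8] [548.5 -62.7]
lever_pivot top 0.96 [315.2 185.2] [561.3 -68.4]
press_point side 0.7 [258. 124.] 
press_point top 0.63 
[... 529 characters left out ...]
6.8] [567.2 -35.5]
punch side 0.44 [245.8 311.8] [544.1 469.6]
punch top 0.44 [127.2 195.7] [543.9 478.5]
bench_block side 0.55 [186.  195.5] [761.6  33.6]
bench_block side 0.34 [251.3 158.4] [ 558.5 -191.8]
bench_block top 0.73 [166.3 157.7] [657.5 363.9]
{'time': 1.4, 'joints': array([-64.7,  35.2,  -0.7,  81.6,   0.5,  63.2,  -2.3]), 'joint_velocities': array([-0. , -0.1, -0. , -0.1, -0.1, -0.1, -0. ]), 'joint_efforts': array([ -0. , -45.9,   0.2, -16.6,  -0.1,   0. ,   0. ]), 'ee_pos': array([293.6, 579.9, 198.3]), 'tcp_rot': array([-180. ,   -0. ,  153.1]), 'force': array([-0.6,  0.1, -0.2]), 'moment': array([-0.1,  0. ,  0. ]), 'finger_force': 0.0, 'grip_width': 92.88219318029488} 18.8
```

View pics/side0.png

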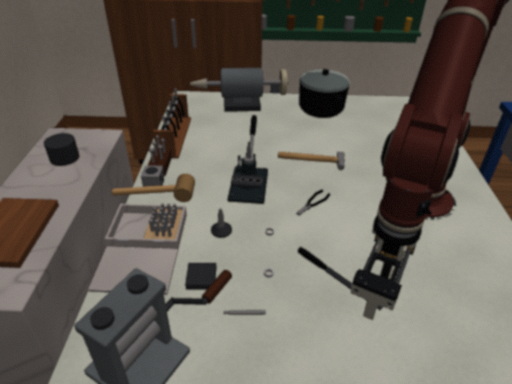

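View pics/top0.png

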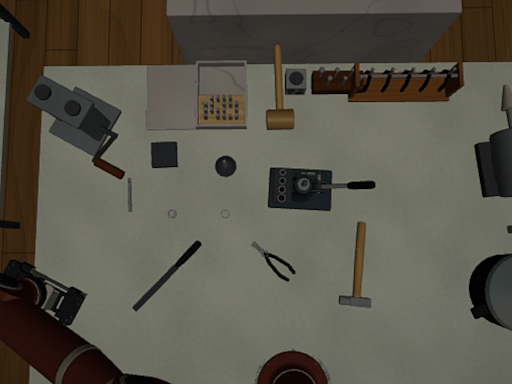

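```bash
cat > fit.py <<'E'
from h import *
np.set_printoptions(precision=1,suppress=True)
C={n:camera(n) for n in("side","top")}
def rings(C):
  for n,c in C.items():
    for p in outline_of(n,"ring_1")[:4]:
        m=p["pixels"]; v,u=np.nonzero(m); uv=[(u.min()+u.max())/2,(v.min()+v.max())/2]
        print(n,round(p["confidence"],2),m.sum(),u.min(),u.max(),v.min(),v.max(),atz(c,[u.mean(),v.mean()],5),atz(c,uv,5))
if __name__=="__main__":
  rings(C)
  for q in("spindle_seat","gauge_foot","lever_pivot","press_point"):
    a=tip_of("side",q);b=tip_of("top",q)
    if a and b: print(q,tri(C["side"],px(a[0]),C["top"],px(b[0])))
  for q in ("gauge","lever"):
    for n,c in C.items():
      for p in outline_of(n,q)[:2]:
        m=p["pixels"]; v,u=np.nonzero(m); print(q,n,round(p["confidence"],2),m.sum(),u.min(),u.max(),v.min(),v.max(),u.mean(),v.mean())
E
python3 fit.py
```

```text
side 0.41 56 265 273 227 234 [491.1 190.    5. ] [490.5 189.2   5. ]
spindle_seat (array([558.4, -38.9, 103.2]), np.float64(8.748398388923578))
gauge_foot (array([670.2, 188.6, 118. ]), np.float64(119.89932695033869))
lever_pivot (array([550.3, -73.6,  62.1]), np.float64(11.849455589932086))
press_point (array([ 554. , -185. ,  147.2]), np.float64(2.066694073901652))
gauge side 0.72 343 211 231 209 237 220.61807580174928 226.32944606413994
gauge top 0.58 343 216 236 155 175 226.04956268221574 165.28862973760934
lever side 0.78 184 237 255 115 163 250.2173913043478 133.91304347826087
lever top 0.74 384 308 374 172 188 345.6380208333333 183.54947916666666
```

The side view shows the gauge at about (221,228), the rings at (269,231) and (268,273), and the stretcher's spindle at about (250,160) with the lever up at (254,120). In the top view the rings are at (172,213) and (225,213), the gauge at (226,165) and the spindle at (303,185). I'll overlay models to refine these.

```bash
cat > ov.py <<'E'
from h import *
import sys
def circ(x,y,z,d,n=60):
    t=np.linspace(0,2*np.pi,n); return np.c_[x+d/2*np.cos(t),y+d/2*np.sin(t),np.full(n,z)]
def panel(c,img,ctr,curves,s=8,w=400,h=300):
    x0,y0=ctr[0]-w/2/s,ctr[1]-h/2/s
    M=np.float32([[s,0,-s*x0],[0,s,-s*y0]]); o=cv2.warpAffine(img[:,:,::-1].copy(),M,(w,h),flags=cv2.INTER_CUBIC)
    o=np.clip(o.astype(float)*1.6,0,255).astype(np.uint8)
    for X,col in curves:
        q=np.array([proj(c,p) for p in X]); q=(q-[x0,y0])*s
        cv2.polylines(o,[q.astype(np.int32)],False,col,1,cv2.LINE_AA)
    return o
E
cat > a.py <<'E'
from ov import *
np.set_printoptions(precision=1,suppress=True)
C={n:camera(n) for n in("side","top")}
G=(633,190); S=(557,-26); th=np.radians(-2)
y=np.array([-np.sin(th),np.cos(th)]);x=np.array([np.cos(th),np.sin(th)])
g=[(circ(*G,0,64),(0,255,0)),(circ(*G,22,34),(0,255,255)),(circ(*G,85,8.4),(0,0,255))]
P0=np.array([*(np.array(S)-45*y),78]); tip=np.array([*(np.array(S)-(45+162*np.cos(.6))*y),78+162*np.sin(.6)])
s=[(circ(*S,115,34),(0,255,255)),(circ(*S,175,5),(0,0,255)),(np.array([[*S,115],[*S,175]]),(0,0,255)),(np.array([P0,tip]),(0,255,0))]
rows=[]
for n,c in C.items():
    rows.append(np.hstack([panel(c,c["img"],proj(c,[*G,30]),g),panel(c,c["img"],proj(c,[S[0],S[1]-50,120]),s,5)]))
cv2.imwrite("pics/ov1.png",np.vstack(rows))
# rings by brightness difference from the median background
for n,c in C.items():
    gr=c["img"].astype(int).sum(2)
    for R in((488,350),(489,188)):
        u,v=proj(c,[*R,5]).round().astype(int); w=gr[v-9:v+10,u-9:u+10]
        d=np.abs(w-np.median(w)); d[d<0.12*np.median(w)]=0
        V,U=np.mgrid[v-9:v+10,u-9:u+10]; m=d>0
        b=[(U[m].min()+U[m].max())/2,(V[m].min()+V[m].max())/2]; print(n,R,m.sum(),U[m].min(),U[m].max(),V[m].min(),V[m].max(),atz(c,b,5),atz(c,[(U*d).sum()/d.sum(),(V*d).sum()/d.sum()],5))
E
python3 a.py
```

```text
side (488, 350) 74 263 273 269 277 [491.8 350.1   5. ] [491.5 350.6   5. ]
side (489, 188) 65 265 273 227 235 [490.5 191.3   5. ] [490.4 193.3   5. ]
top (488, 350) 43 168 176 209 217 [491.3 343.8   5. ] [489.9 343.5   5. ]
top (489, 188) 20 221 229 210 217 [489.  187.9   5. ] [487.9 189.2   5. ]
```

View pics/ov1.png

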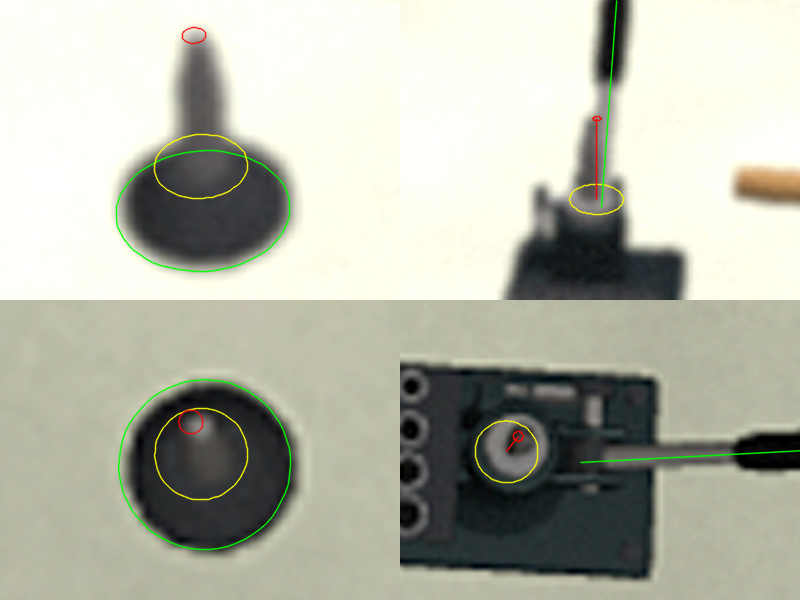

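The overlay shows the gauge about 2 mm nearer and 2.5 mm further to -y than modelled, so about (631.5,187.5). The spindle is nearer (560,-31) with yaw about -3°. Now moving to ring B.

>>> drive_tool([
  [0.6, [-7.03, -5.19, 2.3], 1.101],
  [0.6, [-7.03, -5.19, 2.3], 1.101],
  [0.6, [-7.03, -5.19, 2.3], 1.101],
  [0.6, [-7.03, -5.19, 2.3], 1.101],
  [0.6, [-7.03, -5.19, 2.3], 1.101],
  [0.6, [-7.03, -5.19, 2.3], 1.101],
  [0.6, [-7.03, -5.19, 2.3], 1.101],
  [0.6, [-7.03, -5.19, 2.3], 1.101],
  [0.6, [-7.03, -5.19, 2.3], 1.101],
  [0.6, [-7.03, -5.19, 2.3], 1.101],
  [0.6, [-7.03, -5.19, 2.3], 1.101],
  [0.6, [-7.03, -5.19, 2.3], 1.101],
], force=8)

```text
time: 3.5
ee_pos: [489.6, 191.3, 83.5]
tcp_rot: [-180.0, -0.1, 90.2]
force: [0.4, -0.3, -0.6]
grip_width: 55.8
finger_force: 0.0
```

>>> drive_tool([
  [0.6, [-0.03, 0, 0.8], 0],
  [0.6, [-0.03, 0, 1.4], 0],
  [0.6, [-0.03, 0, 1.61], 0],
  [0.6, [-0.03, 0, 1.61], 0],
  [0.2, [-0.03, 0, 1.61], 0],
  [0.2, [-0.03, 0, 1.61], 0],
  [0.2, [-0.03, 0, 1.61], 0],
  [0.2, [-0.03, 0, 1.61], 0],
  [0.2, [-0.03, 0, 1.61], 0],
])

```text
time: 4.4
ee_pos: [490.3, 188.1, 3.3]
tcp_rot: [180.0, -0.0, 90.1]
force: [-0.4, 0.7, 0.0]
grip_width: 21.4
finger_force: 0.0
```

>>> drive_tool([
  [0.6, [0, 0, 0], 0],
  [0.6, [0, 0, 0], 0],
  [0.6, [0, 0, -0.8], 0],
  [0.6, [0, 0, -2.4], 0],
  [0.6, [0, 0, -2.4], 0],
  [0.6, [0, 0, -2.4], 0],
])

```text
time: 5.0
ee_pos: [493.2, 189.0, 127.2]
tcp_rot: [179.5, -0.2, 90.0]
force: [0.4, 0.4, -0.4]
grip_width: 55.3
finger_force: 0.0
```

```bash
cat > b.py <<'E'
from ov import *
C={n:camera(n) for n in("side","top")}
s=state();t=s["ee_pos"];print(t,s["tcp_rot"])
R=(490.3,188.1)
g=[(circ(*R,0,26),(0,255,0)),(circ(*R,10,26),(0,255,255)),(circ(*t,4),(0,0,255))]
cv2.imwrite("pics/b.png",np.hstack([panel(c,c["img"],proj(c,[*R,20]),g,6,400,400) for c in C.values()]))
E
python3 b.py; python3 fit.py|head -5
```

```text
[489.87886718 188.16730962 123.10691528] [ 1.79969352e+02 -2.96879221e-02  9.00694078e+01]
side 0.56 41 265 271 269 276 [492.  347.4   5. ] [491.8 348.4   5. ]
side 0.55 60 265 273 227 234 [491.2 189.9   5. ] [490.5 189.2   5. ]
top 0.55 27 168 175 209 217 [492.9 344.3   5. ] [491.3 345.2   5. ]
gauge_foot (array([637.3, 186.3,  18.9]), np.float64(6.921175532827962))
lever_pivot (array([ 719.4, -173.6, -671.6]), np.float64(135.77848192707765))
```

View pics/b.png

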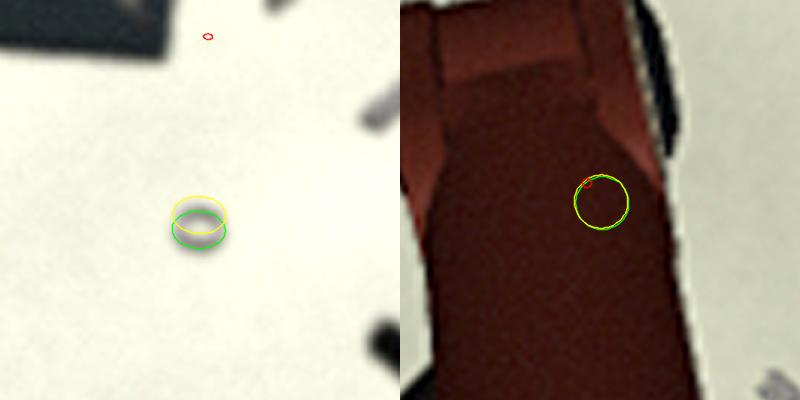

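```bash
cat > c.py <<'E'
from ov import *
c=camera("side")
s=state();t=s["ee_pos"];print(t,s["tcp_rot"],s["grip_width"])
g=[(circ(*t,4),(0,0,255))]
for d in(-1,1):
    x=t[0]+d*s["grip_width"]/2; g.append((np.array([[x,t[1]-7.5,t[2]],[x,t[1]+7.5,t[2]],[x,t[1]+7.5,t[2]+84],[x,t[1]-7.5,t[2]+84],[x,t[1]-7.5,t[2]]]),(0,255,0)))
cv2.imwrite("pics/c.png",panel(c,c["img"],proj(c,t)+[0,-15],g,5,700,600))
E
python3 c.py
```

```text
[489.98973182 188.04908169 122.8949838 ] [ 1.79999057e+02 -2.04838587e-04  9.00632929e+01] 55.59894730934904
```

View pics/c.png

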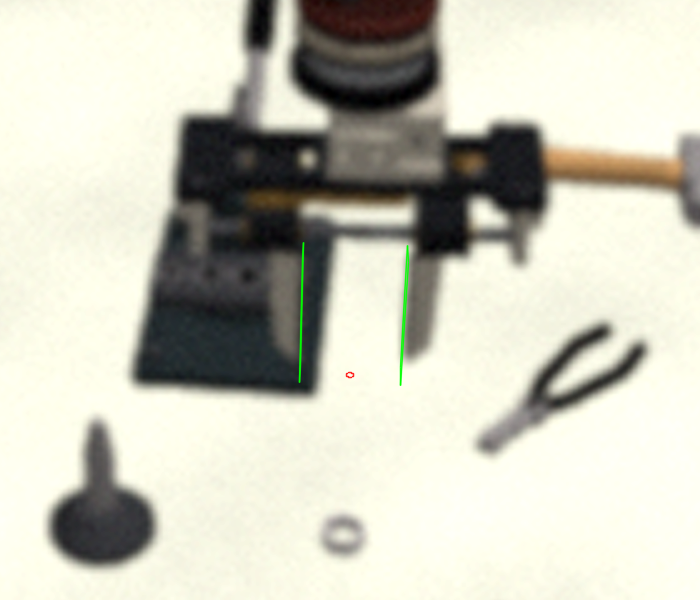

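The fingertips show about 13 mm higher (5x-crop rows ~360 against 381) than the TCP prediction. The fingers therefore retract when open, and they closed above the ring, which hasn't moved. I'll go down carefully, watching the force.

>>> drive_tool([
  [0.42, [0, 0, 1.0], 0],
  [0.42, [0, 0, 2.0], 0],
  [0.42, [0, 0, 2.35], 0],
  [0.42, [0, 0, 2.4], 0],
  [0.42, [0, 0, 2.44], 0],
  [0.42, [0, 0, 2.46], 0],
  [0.42, [0, 0, 2.48], 0],
  [0.42, [0, 0, 2.48], 0],
])

```text
time: 6.75
ee_pos: [490.7, 188.3, -0.2]
tcp_rot: [179.9, -0.0, 90.1]
force: [-0.4, -0.6, 0.6]
grip_width: 39.0
finger_force: 0.0
```

>>> drive_tool([
  [0.42, [0, 0, 0.02], 0],
  [0.42, [0, 0, 0.04], 0],
  [0.42, [0, 0, 0.06], 0],
  [0.42, [0, 0, 0.08], 0],
  [0.42, [0, 0, 0.08], 0],
])

```text
time: 7.25
ee_pos: [489.8, 188.0, -5.4]
tcp_rot: [-180.0, 0.0, 90.1]
force: [0.4, -0.7, -0.1]
grip_width: 39.0
finger_force: 0.0
```

```bash
sed -i 's#pics/c.png#pics/d.png#; s#,5,700,600#,8,700,450#' c.py; python3 c.py
```

```text
[489.91292872 188.00483749  -5.27584797] [-1.79983598e+02  6.98940177e-03  9.00558271e+01] 38.645771875021616
```

View pics/d.png

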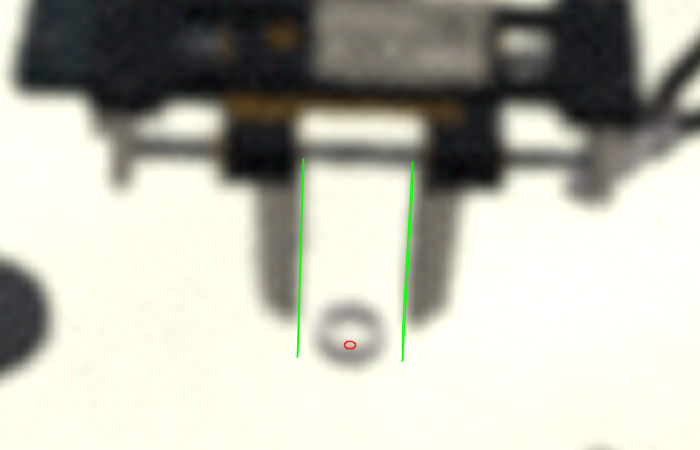

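No contact at z=-5, and the tips (rows ~318) are still just above the ring (centre about (350,333)). The reported TCP therefore lies well below the real tips, and I'll keep descending in small steps.

>>> drive_tool([
  [0.42, [0, 0, 0.03], 0],
  [0.42, [0, 0, 0.06], 0],
  [0.42, [0, 0, 0.09], 0],
  [0.42, [0, 0, 0.12], 0],
  [0.42, [0, 0, 0.12], 0],
])

```text
time: 7.8
ee_pos: [489.8, 188.0, -11.4]
tcp_rot: [-180.0, 0.0, 90.1]
force: [-1.2, 0.1, 0.9]
grip_width: 38.9
finger_force: 0.0
```

>>> drive_tool([
  [0.42, [0, 0, 0.02], 0],
  [0.42, [0, 0, 0.04], 0],
  [0.42, [0, 0, 0.05], 0],
  [0.42, [0, 0, 0.05], 0],
])

```text
time: 8.2
ee_pos: [489.9, 188.0, -13.7]
tcp_rot: [-180.0, 0.0, 90.1]
force: [0.0, 0.8, -0.4]
grip_width: 38.9
finger_force: 0.0
```

>>> drive_tool([
  [0.42, [0, 0, 0.02], 0],
  [0.42, [0, 0, 0.04], 0],
  [0.42, [0, 0, 0.04], 0],
])

```text
time: 8.5
ee_pos: [489.9, 188.0, -15.8]
tcp_rot: [-180.0, 0.0, 90.1]
force: [-0.3, 0.5, -0.4]
grip_width: 38.9
finger_force: 0.0
```

>>> drive_tool([
  [0.1, [0, 0, 0], 0],
  [0.1, [0, 0, 0], 0],
  [0.1, [0, 0, 0], 0],
  [0.1, [0, 0, 0], 0],
])

```text
time: 8.9
ee_pos: [490.0, 188.0, -15.6]
tcp_rot: [180.0, 0.0, 90.1]
force: [-0.5, 1.2, -0.5]
grip_width: 24.7
finger_force: 8.0
```

>>> drive_tool([
  [0.45, [0, 0, 0], 0],
  [0.45, [0, 0, 0], 0.15],
  [0.45, [0, 0, 0], 0.3],
  [0.45, [0, 0, 0], 0.45],
  [0.45, [0, 0, 0], 0.6],
  [0.45, [0, 0, 0], 0.75],
  [0.45, [0, 0, 0], 0.9],
  [0.45, [0, 0, 0], 1.05],
  [0.45, [0, 0, 0], 1.2],
  [0.45, [0, 0, 0], 1.35],
  [0.45, [0, 0, 0], 1.5],
  [0.45, [0, 0, 0], 1.57],
])

```text
time: 10.1
ee_pos: [489.8, 188.3, -15.8]
tcp_rot: [180.0, 0.0, -0.1]
force: [-0.3, 0.6, 0.3]
grip_width: 41.9
finger_force: 0.0
```

>>> drive_tool([
  [0.1, [0, 0, 0], 0],
  [0.1, [0, 0, 0], 0],
  [0.1, [0, 0, 0], 0],
  [0.1, [0, 0, 0], 0],
  [0.1, [0, 0, 0], 0],
])

```text
time: 10.6
ee_pos: [490.0, 188.0, -15.6]
tcp_rot: [-180.0, 0.0, 0.1]
force: [0.2, -0.5, -0.3]
grip_width: 25.0
finger_force: 8.0
```

>>> drive_tool([
  [0.1, [0, 0, -0.8], 0],
  [0.1, [0, 0, -1.9], 0],
  [0.1, [0.7, 0, -2.0], 0],
  [0.1, [1.6, 0, -2.0], 0],
  [0.1, [2.5, 0.01, -2.0], 0],
  [0.1, [2.83, 0.01, -2.0], 0],
  [0.1, [2.83, 0.01, -2.0], 0],
  [0.1, [2.83, 0.01, -1.95], 0],
  [0.1, [2.83, 0.01, -1.95], 0],
])

```text
time: 11.5
ee_pos: [629.6, 188.1, 81.1]
tcp_rot: [-180.0, 0.2, 0.1]
force: [-0.1, -0.8, -0.2]
grip_width: 25.0
finger_force: 8.0
```

```bash
cat > e.py <<'E'
from ov import *
C={n:camera(n) for n in("side","top")}
s=state();t=s["ee_pos"];print(t,s["tcp_rot"],s["grip_width"])
G=(631.5,187.5);z=t[2]+15.6
g=[(circ(*G,0,64),(0,255,0)),(circ(*G,22,34),(0,255,255)),(circ(*G,85,8.4),(0,0,255)),(circ(*t[:2],z,26),(255,0,0)),(circ(*t[:2],z+10,26),(255,0,0))]
c=C["side"];cv2.imwrite("pics/e.png",panel(c,c["img"],proj(c,[*G,55]),g,9,600,500))
E
python3 e.py
```

```text
[630.15568255 188.32493095  81.69202407] [-1.79970278e+02  8.98735972e-02  1.27931370e-01] 24.64982783933044
```

View pics/e.png

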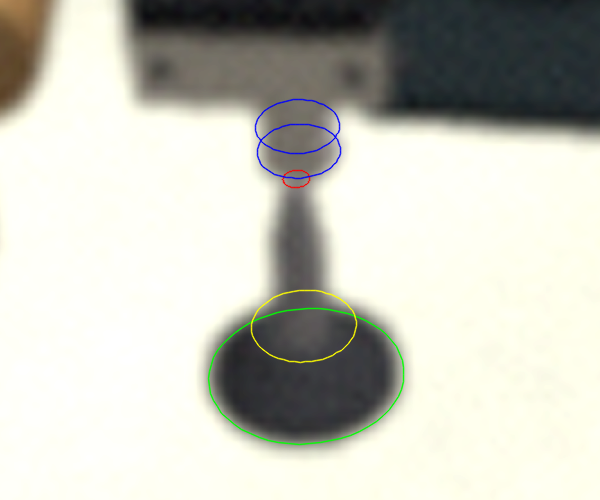

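Ring held at the predicted place above the pin, with ring column 299 against pin column 300. Lowering it onto the cone and letting go.

>>> drive_tool([
  [0.1, [0, 0, 0.2], 0],
  [0.1, [0, 0, 0.4], 0],
  [0.1, [0, 0, 0.5], 0],
  [0.1, [0, 0, 0.5], 0],
])

```text
time: 12.0
ee_pos: [630.4, 187.8, 55.3]
tcp_rot: [180.0, 0.2, 0.1]
force: [0.7, -0.8, -0.6]
grip_width: 24.8
finger_force: 8.0
```

>>> drive_tool([
  [0.5, [0, 0, 0], 0],
  [0.5, [0, 0, 0], 0],
  [0.5, [0, 0, 0], 0],
  [0.5, [0, 0, -0.8], 0],
  [0.5, [0, 0, -1.6], 0],
  [0.5, [0, 0.5, -2.2], 0],
  [0.5, [0, -1.5, -2.2], 0],
  [0.5, [0, -2.5, -2.2], 0],
  [0.5, [0, -2.5, -2.2], 0],
])

```text
time: 12.9
ee_pos: [631.6, 314.3, 168.1]
tcp_rot: [-179.9, -0.1, 0.0]
force: [-0.4, -0.2, 0.1]
grip_width: 46.6
finger_force: 0.0
```

```bash
cat > f.py <<'E'
from ov import *
C={n:camera(n) for n in("side","top")}
s=state();t=s["ee_pos"];print(t,s["tcp_rot"],s["grip_width"])
G=(631.5,187.5)
g=[(circ(*G,62,26),(255,0,0)),(circ(*G,22,26),(0,255,255))]
S=(560,-31); th=np.radians(-3)
y=np.array([-np.sin(th),np.cos(th)])
P0=np.array([*(np.array(S)-45*y),78]); tip=np.array([*(np.array(S)-(45+162*np.cos(.6))*y),78+162*np.sin(.6)])
m=[(circ(*S,115,34),(0,255,255)),(circ(*S,175,5),(0,0,255)),(np.array([[*S,115],[*S,175]]),(0,0,255)),(np.array([P0,tip]),(0,255,0))]
rows=[np.hstack([panel(c,c["img"],proj(c,[*G,45]),g,6),panel(c,c["img"],proj(c,[S[0],S[1]-50,120]),m,5)]) for c in C.values()]
cv2.imwrite("pics/f.png",np.vstack(rows))
E
python3 f.py; python3 fit.py|head -5
```

```text
[628.6560727  325.23380416 165.44468159] [-1.79562156e+02  1.00642718e-01  1.01653510e+00] 46.314535248559125
side 0.63 34 264 271 269 275 [494.  347.4   5. ] [493.1 346.8   5. ]
side 0.57 1776 227 267 115 203 [565.  -82.4   5. ] [ 573.6 -179.7    5. ]
spindle_seat (array([557.6, -30.6, 107.5]), np.float64(3.4111031646822108))
gauge_foot (array([634.3, 188.4,  12.8]), np.float64(5.240441765120493))
lever_pivot (array([560. , -69. ,  64.3]), np.float64(0.5819518122454252))
```

View pics/f.png

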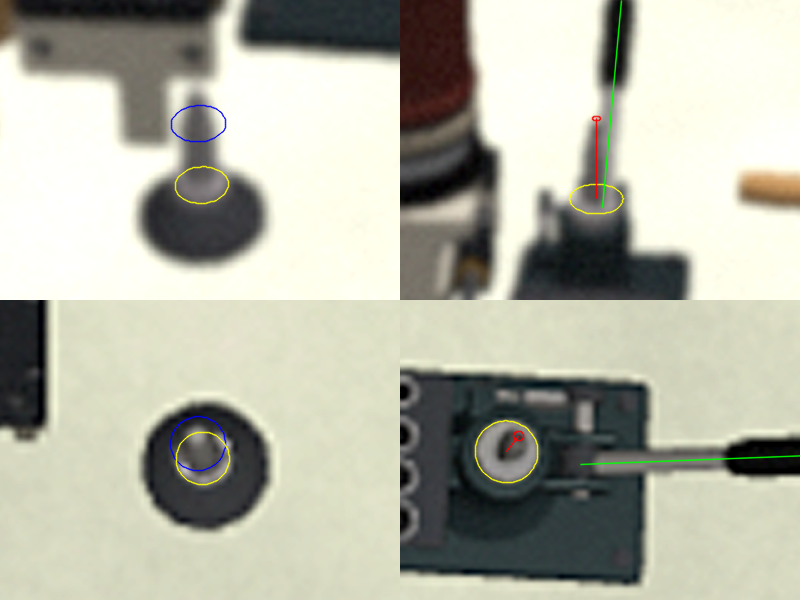

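The gauge views show the ring seated flat on the foot (yellow circle, pin bare above), so this is the loose ring. The collar matches (560,-31), with the spindle perhaps 1–2 mm further in +x. Fetching the other ring.

>>> drive_tool([
  [0.5, [-0.6, -0.2, 0.3], -0.15],
  [0.5, [-1.4, -0.5, 0.8], -0.3],
  [0.5, [-2.2, -0.66, 1.4], -0.45],
  [0.5, [-2.81, -0.66, 2.0], -0.6],
  [0.5, [-2.81, -0.66, 2.2], -0.75],
  [0.5, [-2.81, -0.66, 2.2], -0.9],
  [0.5, [-2.81, -0.66, 2.2], -1.05],
  [0.5, [-2.81, -0.66, 2.2], -1.2],
  [0.5, [-2.81, -0.66, 2.2], -1.35],
  [0.5, [-2.81, -0.66, 2.2], -1.5],
  [0.5, [-2.81, -0.66, 2.2], -1.571],
  [0.5, [-2.81, -0.66, 2.2], -1.571],
])

```text
time: 15.0
ee_pos: [491.1, 345.4, 57.1]
tcp_rot: [180.0, -0.0, 90.1]
force: [0.5, -0.3, -0.2]
grip_width: 46.8
finger_force: 0.0
```

>>> drive_tool([
  [0.5, [0, 0, 0.6], 0],
  [0.5, [0, 0, 1.2], 0],
  [0.5, [0, 0, 1.4], 0],
  [0.5, [0, 0, 1.45], 0],
  [0.5, [0, 0, 1.45], 0],
  [0.1, [0, 0, 1.45], 0],
  [0.1, [0, 0, 1.45], 0],
  [0.1, [0, 0, 1.45], 0],
  [0.1, [0, 0, 1.45], 0],
  [0.1, [0, 0, 1.45], 0],
])

```text
time: 16.0
ee_pos: [491.2, 345.9, -14.8]
tcp_rot: [179.9, -0.1, 90.1]
force: [-0.5, 0.6, 3.7]
grip_width: 25.1
finger_force: 8.0
```

>>> drive_tool([
  [0.45, [0, 0, 0], 0],
  [0.45, [0, 0, 0], 0.15],
  [0.45, [0, 0, 0], 0.3],
  [0.45, [0, 0, 0], 0.45],
  [0.45, [0, 0, 0], 0.6],
  [0.45, [0, 0, 0], 0.75],
  [0.45, [0, 0, 0], 0.9],
  [0.45, [0, 0, 0], 1.05],
  [0.45, [0, 0, 0], 1.2],
  [0.45, [0, 0, 0], 1.35],
  [0.45, [0, 0, 0], 1.5],
  [0.45, [0, 0, 0], 1.571],
])

```text
time: 17.2
ee_pos: [490.1, 345.6, -16.3]
tcp_rot: [180.0, 0.1, -0.1]
force: [0.2, 0.3, 0.4]
grip_width: 41.8
finger_force: 0.0
```

>>> drive_tool([
  [0.1, [0, 0, 0], 0],
  [0.1, [0, 0, 0], 0],
  [0.1, [0, 0, 0], 0],
  [0.1, [0, 0, 0], 0],
  [0.1, [0, 0, 0], 0],
])

```text
time: 17.7
ee_pos: [490.7, 345.5, -15.6]
tcp_rot: [-180.0, 0.0, 0.1]
force: [-0.1, 0.4, -0.5]
grip_width: 25.2
finger_force: 8.0
```

>>> drive_tool([
  [0.1, [0, 0, -0.9], 0],
  [0.1, [0, 0.1, -1.9], -0.15],
  [0.1, [0.1, 0.7, -2.7], -0.3],
  [0.1, [0.3, 1.5, -3.2], -0.45],
  [0.1, [0.5, 2.4, -3.6], -0.6],
  [0.1, [0.7, 3.3, -3.9], -0.75],
  [0.1, [0.9, 4.2, -4.0], -0.9],
  [0.1, [1.1, 5.1, -4.0], -1.05],
  [0.1, [1.2, 6.0, -4.0], -1.2],
  [0.1, [1.3, 6.8, -4.0], -1.35],
  [0.1, [1.4, 7.4, -4.0], -1.5],
  [0.1, [1.4, 7.53, -4.0], -1.52],
])

```text
time: 18.9
ee_pos: [561.2, -37.2, 185.0]
tcp_rot: [179.9, 0.2, 86.8]
force: [-0.5, -0.6, 0.4]
grip_width: 25.1
finger_force: 8.0
```

>>> drive_tool([
  [0.1, [0, 0, 0], 0],
  [0.1, [0, 0, 0], 0],
  [0.1, [0, 0, 0], 0],
])

```text
time: 19.2
ee_pos: [561.3, -28.1, 184.1]
tcp_rot: [-180.0, -0.1, 87.4]
force: [-0.1, 0.3, -0.9]
grip_width: 25.5
finger_force: 8.0
```

```bash
cat > g.py <<'E'
from ov import *
c=camera("side")
s=state();t=s["ee_pos"];print(t,s["tcp_rot"],s["grip_width"],s["force"])
z=t[2]+15.6;S=(561,-31)
g=[(circ(*S,115,34),(0,255,255)),(circ(*S,175,5),(0,0,255)),(circ(*t[:2],z,26),(255,0,0)),(circ(*t[:2],z+10,26),(255,0,0))]
cv2.imwrite("pics/g.png",panel(c,c["img"],proj(c,[*S,150]),g,9,600,500))
E
python3 g.py
```

```text
[561.31723308 -28.32476101 184.09172833] [-1.79960682e+02 -5.19136615e-02  8.73661484e+01] 25.730124887634865 [-0.83924115 -0.57051922  0.41542154]
```

View pics/g.png

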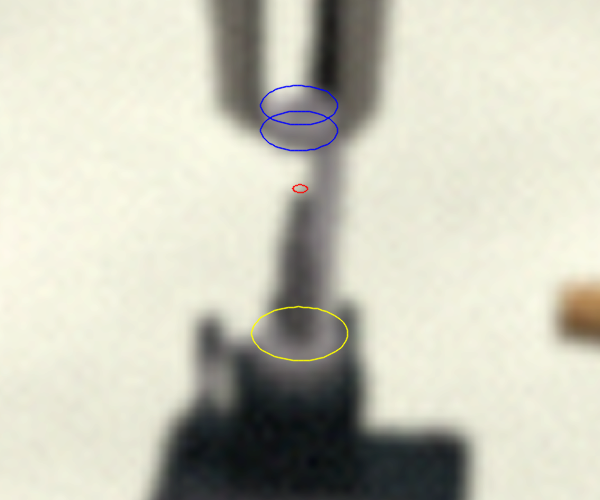

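>>> drive_tool([
  [0.1, [0, 0, 0], 0],
  [0.1, [0, 0, 0.2], 0],
  [0.1, [0, 0, 0.4], 0],
  [0.1, [0, 0, 0.55], 0],
  [0.1, [0, 0, 0.7], 0],
  [0.1, [0, 0, 0.8], 0],
  [0.1, [0, 0, 0.9], 0],
  [0.1, [0, 0, 0.9], 0],
])

```text
time: 20.05
ee_pos: [561.0, -30.8, 138.6]
tcp_rot: [-179.9, 0.0, 87.2]
force: [0.5, 0.4, -0.8]
grip_width: 25.5
finger_force: 8.0
```

Free of force, so I let go, rise, and move aside.

>>> drive_tool([
  [0.5, [0, 0, 0], 0],
  [0.5, [0, 0, 0], 0],
  [0.5, [0, 0, 0], 0],
  [0.5, [0, 0, -0.8], 0],
  [0.5, [0, 0, -1.7], 0],
  [0.5, [0.6, 0, -2.0], 0],
  [0.5, [1.5, 0, -2.0], 0],
  [0.5, [2.4, 0, -2.0], 0],
  [0.5, [3.2, 0, -2.0], 0],
  [0.5, [3.2, 0, -2.0], 0],
])

```text
time: 21.05
ee_pos: [568.5, 138.3, 238.8]
tcp_rot: [-179.9, -0.3, 87.9]
force: [0.7, 0.5, 0.1]
grip_width: 46.2
finger_force: 0.0
```

```bash
cat > i.py <<'E'
from ov import *
C={n:camera(n) for n in("side","top")}
s=state();t=s["ee_pos"];print(t,s["tcp_rot"],s["grip_width"])
G=(631.5,187.5); S=(561,-31)
m=[(circ(*S,115,26),(0,255,255)),(circ(*S,125,26),(0,255,255))]
c=C["side"]; d=C["top"]
th=np.radians(-3);y=np.array([-np.sin(th),np.cos(th)])
P0=np.array([*(np.array(S)-45*y),78]); tip=np.array([*(np.array(S)-(45+162*np.cos(.6))*y),78+162*np.sin(.6)])
L=[(np.array([P0,tip]),(0,255,0))]
cv2.imwrite("pics/i.png",np.vstack([np.hstack([panel(c,c["img"],proj(c,[*S,140]),m,7),panel(c,c["img"],proj(c,[*G,40]),[],7)]),np.hstack([panel(d,d["img"],proj(d,[S[0],S[1]-50,120]),L,5),panel(d,d["img"],proj(d,[*G,40]),[],7)])]))
E
python3 i.py
```

```text
[569.04859264 129.92354858 239.26572338] [-1.79992792e+02  3.19188492e-02  8.73488899e+01] 46.38354730359324
```

View pics/i.png

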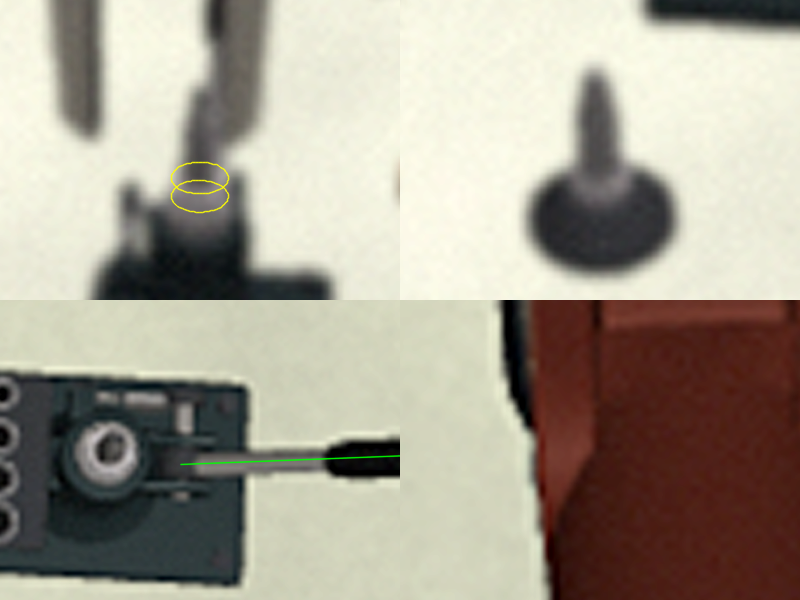

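The spindle views show the ring down on the collar (bright annulus in the top view, spindle bare above it in the side view). The gauge ring is still at its foot. A quick numeric check of both by image difference, while driving over to above the handle.

Run:
```python
from ov import *
np.set_printoptions(precision=1,suppress=True)
c=camera("side");a=cv2.imread("pics/side0.png")[:,:,::-1].astype(int).sum(2);b=c["img"].astype(int).sum(2)
for n,X in(("spindle",(561,-31,115)),("gauge",(631.5,187.5,22))):
    q=np.vstack([np.array([proj(c,p) for p in circ(X[0],X[1],X[2]+h,26)]) for h in(0,10)])
    u,v=proj(c,X).round().astype(int)
    d=cv2.blur((b-a)[v-16:v+8,u-6:u+7].astype(float),(1,1)); print(n,"pred rows",q[:,1].min(),q[:,1].max(),"cols",q[:,0].min(),q[:,0].max(),"col0",u-6)
    for i in range(0,24): print(v-16+i,d[i].astype(int))
```

```text
spindle pred rows 151.8847167977837 159.04856102420396 cols 244.54881102750443 252.7282632635593 col0 243
141 [ -38  -35  -27  -42  -49  -22  -33  -46  -92 -142 -167 -229 -270]
142 [ -42  -39  -45  -40  -31  -20  -18  -40  -88 -139 -179 -239 -271]
143 [ -39  -37  -40  -33  -31  -25  -19  -46  -92 -134 -193 -239 -263]
144 [ -40  -40  -39  -47  -29  -15  -13  -52  -97 -143 -186 -241 -266]
145 [ -38  -37  -40  -34  -26  -25  -18  -43  -95 -139 -195 -241 -243]
146 [ -40  -39  -39  -43  -23  -13  -26  -39  -99 -146 -202 -227 -198]
147 [ -41  -32  -33  -34  -23  -23  -17  -52  -81 -129 -153 -169 -125]
148 [-38 -38 -45 -33 -17 -13 -21 -32 -52 -80 -98 -99 -75]
149 [-42 -47 -33 -29 -15 -20 -12 -18 -36 -36 -48 -56 -48]
150 [-40 -41 -37 -24 -22 -19 -18 -18 -27 -32 -34 -44 -36]
151 [-36 -43 -34 -37 -14 -12 -19  -9 -23 -33 -33 -32 -38]
152 [-37 -36 -25 -17 -18 -15 -15 -12 -30 -24 -41 -40 -40]
153 [-42 -22  -5  15   4 -17 -14 -18  -6 -17 -25 -34 -26]
154 [-35 -38   4  48  14 -11  -7  -9   0  -8 -11 -17 -30]
155 [-37 -45 -12  42  31  23  14  14   3  -5 -10 -14 -27]
156 [-47 -54 -28  17  59  61  66 
[... 1273 characters left out ...]
 -41 -43 -41 -48]
220 [-43 -36 -44 -21 -26 -14 -17 -15 -36 -53 -42 -39 -39]
221 [-47 -32 -27 -14 -13 -17  -8 -12 -17 -24 -24 -37 -30]
222 [-29 -16   4   7   4 -14 -16 -10   9  30   9 -19 -36]
223 [-27   2  45  38   5   3   6   6  47  81  65  15 -18]
224 [ -6  28  65  65  34  20  21  40  73  97  71  19 -12]
225 [-6 20 51 66 47 40 50 58 71 77 47  0  5]
226 [-11   3  27  43  48  44  41  46  62  45  18  -6 -17]
227 [-17  -3   8  19  27  32  38  35  29  21  -4  -9  -7]
228 [ -2  -7  -1   2   4  18  17   1   2   1  -7 -15  -9]
229 [-10  -5  -9 -11   0 -10  -5   7  -6  -9  -4 -14 -10]
230 [ -7 -11 -12 -10 -11  -1 -11 -16 -16 -15  -8 -13 -13]
231 [-10  -9  -7  -8  -8  -2 -12 -10 -14 -16 -17 -22 -13]
```

>>> drive_tool([
  [0.0, [-0.8, 0, 0], 0],
  [0.0, [-1.7, 0, 0], 0],
  [0.0, [-2.6, 0, 0], 0],
  [0.0, [-3.5, 0, 0], 0],
  [0.0, [-4.4, 0, 0], 0],
  [0.0, [-5.2, 0, 0], 0],
  [0.0, [-5.9, 0, 0], 0],
  [0.0, [-6.4, 0, 0], 0],
  [0.0, [-6.7, 0, 0], 0],
  [0.0, [-6.7, 0, 0], 0],
  [0.0, [-6.7, 0, 0], 0],
  [0.0, [-6.7, 0, 0], 0],
], force=30)

```text
time: 22.4
ee_pos: [553.3, -203.5, 239.2]
tcp_rot: [-180.0, -0.1, 87.4]
force: [-1.1, 1.0, -0.2]
grip_width: 0.6
finger_force: 0.0
```

Both rings show at the predicted rows. Lowering to the handle.

>>> drive_tool([
  [0.0, [0, 0, 0.4], 0],
  [0.0, [0, 0, 0.8], 0],
  [0.0, [0, 0, 1.1], 0],
  [0.0, [0, 0, 1.2], 0],
  [0.0, [0, 0, 1.3], 0],
  [0.0, [0, 0, 1.4], 0],
  [0.0, [0, 0, 1.5], 0],
  [0.0, [0, 0, 1.5], 0],
])

```text
time: 23.2
ee_pos: [552.7, -205.4, 164.0]
tcp_rot: [-180.0, -0.0, 87.2]
force: [-0.2, 0.2, -0.3]
grip_width: 0.2
finger_force: 0.0
```

>>> drive_tool([
  [0.0, [0, 0, 0.06], 0],
  [0.0, [0, 0, 0.12], 0],
  [0.0, [0, 0, 0.18], 0],
  [0.0, [0, 0, 0.24], 0],
  [0.0, [0, 0, 0.24], 0],
])

```text
time: 23.7
ee_pos: [553.1, -208.0, 154.4]
tcp_rot: [179.9, 0.2, 87.1]
force: [-2.0, -1.3, 8.3]
grip_width: 0.4
finger_force: 4.3
```

>>> drive_tool([
  [0.0, [0, 0, 0.1], 0],
  [0.0, [0, 0, 0.2], 0],
  [0.0, [0, 0, 0.3], 0],
  [0.0, [0, 0, 0.4], 0],
  [0.0, [0, 0, 0.5], 0],
  [0.0, [0, 0, 0.6], 0],
  [0.0, [0, 0, 0.7], 0],
  [0.0, [0, 0, 0.8], 0],
  [0.0, [0, 0, 0.9], 0],
  [0.0, [0, 0, 0.9], 0],
])

```text
time: 24.7
ee_pos: [555.9, -210.3, 110.1]
tcp_rot: [179.5, 0.4, 87.1]
force: [1.1, -2.6, 8.5]
grip_width: 0.1
finger_force: 3.3
```

```bash
cat > l.py <<'E'
from h import *
np.set_printoptions(precision=2,suppress=True)
C={n:camera(n) for n in("side","top")}
s=state();print(s["time"],s["ee_pos"],s["force"],s["finger_force"],s["tcp_rot"])
S=np.array([561,-31.]);th=np.radians(-3);y=np.array([-np.sin(th),np.cos(th)])
def pt(a,d): return [*(S-(45+d*np.cos(.6-a))*y),78+d*np.sin(.6-a)]
from scipy.optimize import minimize_scalar
for n,c in C.items():
    for p in tip_of(n,"press_point")[:2]:
        u=px(p);r=minimize_scalar(lambda a:np.sum((proj(c,pt(a,130))-u)**2),bounds=(-.1,.9),method="bounded")
        print(n,p["confidence"],u,"angle",r.x,"err px",r.fun**.5)
    for p in outline_of(n,"lever")[:1]:
        v,u=np.nonzero(p["pixels"]); print(" lever px",len(u),u.min(),u.max(),v.min(),v.max())
    print(n,"end pred",[(a,proj(c,pt(a,162))) for a in(.4,.5,.6,.7)])
E
python3 l.py
```

```text
24.8 [ 555.9  -210.08  110.27] [ 1.37 -2.47  7.42] 3.2458820758620277 [179.49   0.4   87.11]
side 0.73 [256.1  128.41] angle 0.2569152649983786 err px 2.7238867785004444
 lever px 148 237 256 125 163
side end pred [(0.4, array([254.27, 126.2 ])), (0.5, array([254.28, 129.76])), (0.6, array([254.25, 133.53])), (0.7, array([254.18, 137.48]))]
top 0.83 [367.41 181.29] angle 0.16011072151689767 err px 4.912772779970261
 lever px 383 307 366 171 190
top end pred [(0.4, array([377.97, 187.25])), (0.5, array([377.35, 188.04])), (0.6, array([376.15, 188.79])), (0.7, array([374.4, 189.5]))]
```

>>> drive_tool([
  [0.0, [0, 0, 0.1], 0],
  [0.0, [0, 0, 0.2], 0],
  [0.0, [0, 0, 0.3], 0],
  [0.0, [0, 0, 0.4], 0],
  [0.0, [0, 0, 0.5], 0],
  [0.0, [0, 0, 0.58], 0],
  [0.0, [0, 0, 0.58], 0],
])

```text
time: 25.7
ee_pos: [556.1, -213.7, 82.0]
tcp_rot: [179.4, 0.7, 87.0]
force: [0.6, -6.1, 10.9]
grip_width: 0.6
finger_force: 4.8
```

```bash
python3 l.py
```

```text
25.8 [ 556.15 -213.65   82.23] [ 0.62 -7.01 11.19] 4.8546988813905045 [179.37   0.69  87.01]
side 0.49 [253.49 133.52] angle 0.4461842081246042 err px 0.021268132311240685
 lever px 113 236 256 132 162
side end pred [(0.4, array([254.27, 126.2 ])), (0.5, array([254.28, 129.76])), (0.6, array([254.25, 133.53])), (0.7, array([254.18, 137.48]))]
top 0.85 [365.62 184.09] angle 0.160353511288305 err px 1.5857362256674443
 lever px 343 308 364 171 191
top end pred [(0.4, array([377.97, 187.25])), (0.5, array([377.35, 188.04])), (0.6, array([376.15, 188.79])), (0.7, array([374.4, 189.5]))]
```

>>> drive_tool([
  [0.0, [0, 0, 0.04], 0],
  [0.0, [0, 0, 0.08], 0],
  [0.0, [0, 0, 0.12], 0],
  [0.0, [0, 0, 0.16], 0],
  [0.0, [0, 0, 0.16], 0],
])

```text
time: 26.5
ee_pos: [556.2, -213.6, 74.0]
tcp_rot: [179.4, 0.7, 87.0]
force: [0.5, -6.1, 9.7]
grip_width: 0.3
finger_force: 4.6
```

```bash
python3 l.py
```

```text
26.6 [ 556.14 -213.56   74.06] [ 0.18 -6.68  9.34] 4.586444646120071 [179.38   0.68  87.01]
side 0.6 [257.38 135.28] angle 0.5065993707640958 err px 3.9090893485520164
 lever px 112 237 256 134 162
side end pred [(0.4, array([254.27, 126.2 ])), (0.5, array([254.28, 129.76])), (0.6, array([254.25, 133.53])), (0.7, array([254.18, 137.48]))]
top 0.64 [364.6  187.58] angle 0.5707919317327713 err px 0.6023180791164778
 lever px 352 307 363 171 191
top end pred [(0.4, array([377.97, 187.25])), (0.5, array([377.35, 188.04])), (0.6, array([376.15, 188.79])), (0.7, array([374.4, 189.5]))]
```

>>> drive_tool([
  [0.0, [0, 0, 0.03], 0],
  [0.0, [0, 0, 0.06], 0],
  [0.0, [0, 0, 0.09], 0],
  [0.0, [0, 0, 0.09], 0],
  [0.0, [0, 0, 0.09], 0],
])

```text
time: 27.3
ee_pos: [556.2, -214.0, 69.8]
tcp_rot: [179.4, 0.7, 87.0]
force: [0.8, -7.9, 10.6]
grip_width: 0.6
finger_force: 5.2
```

```bash
python3 l.py
```

```text
27.4 [ 556.19 -214.02   69.86] [ 0.66 -7.77  9.7 ] 5.197260528802872 [179.36   0.71  86.99]
side 0.4 [255.69 137.51] angle 0.5795136355551168 err px 2.2315573815132885
 lever px 97 237 256 135 162
side end pred [(0.4, array([254.27, 126.2 ])), (0.5, array([254.28, 129.76])), (0.6, array([254.25, 133.53])), (0.7, array([254.18, 137.48]))]
top 0.69 [365.88 185.89] angle 0.2639001741655246 err px 0.3680050862201613
top 0.34 [317.49 186.2 ] angle 0.8999940391390134 err px 42.16587701194259
 lever px 347 308 363 170 191
top end pred [(0.4, array([377.97, 187.25])), (0.5, array([377.35, 188.04])), (0.6, array([376.15, 188.79])), (0.7, array([374.4, 189.5]))]
```

The force dip and the images both put the lever at about 0.58. I'll relieve the sideways load a little, settle, and check.

>>> drive_tool([
  [0.0, [-0.03, 0, 0.01], 0],
  [0.0, [-0.06, 0, 0.01], 0],
  [0.0, [-0.09, 0, 0.01], 0],
  [0.0, [-0.12, 0, 0.01], 0],
  [0.0, [-0.12, 0, 0.01], 0],
  [0.0, [-0.12, 0, 0.01], 0],
  [0.0, [-0.12, 0, 0.01], 0],
  [0.0, [-0.12, 0, 0.01], 0],
])

```text
time: 28.4
ee_pos: [556.1, -214.2, 68.6]
tcp_rot: [179.5, 0.2, 87.2]
force: [0.4, -0.7, 9.9]
grip_width: 0.5
finger_force: 5.5
```

```bash
python3 l.py
python3 - <<'E'
from h import *
c=camera("side");a=cv2.imread("pics/side0.png")[:,:,::-1].astype(int).sum(2);d=c["img"].astype(int).sum(2)-a
print(d[150:163,245:253]);print(d[220:231,216:227])
E
```

```text
28.5 [ 556.11 -214.21   68.65] [ 1.11 -1.18 10.88] 5.538097321987152 [179.49   0.23  87.16]
side 0.53 [252.52 137.01] angle 0.5642190947654688 err px 0.9469203755435334
 lever px 330 210 231 208 236
side end pred [(0.4, array([254.27, 126.2 ])), (0.5, array([254.28, 129.76])), (0.6, array([254.25, 133.53])), (0.7, array([254.18, 137.48]))]
top 0.59 [364.6  184.09] angle 0.10551644617734308 err px 1.0789296188521176
 lever px 329 308 363 171 192
top end pred [(0.4, array([377.97, 187.25])), (0.5, array([377.35, 188.04])), (0.6, array([376.15, 188.79])), (0.7, array([374.4, 189.5]))]
[[-33 -17 -22 -26 -18 -21 -22 -51]
 [-36 -31 -16 -19 -18 -14 -29 -56]
 [-31 -14  -9 -13 -13 -18 -25 -46]
 [ -1   7  -5 -22 -16 -15 -18 -39]
 [  6  48  16 -11  -7 -13  -9 -30]
 [-10  42  32  24  21   6   2 -20]
 [-28  17  51  63  70  55  15 -16]
 [-61 -13  36  51  64  39  -6 -34]
 [-59 -53 -19 -13  -3 -22 -41 -44]
 [-52 -57 -58 -51 -49 -54 -50 -29]
 [-31 -40 -54 -43 -39 -42 -41 -15]
 [-30 -26 -18 -26 -30 -26  -7 -12]
 [-11 -15  -8  -7 -12 -24 -12 -15]]
[[-39 -37 -20 -21  -9  -8 -17 -39 -50 -41 -45]
 [-37 -28 -14 -13 -20 -17 -16 -18 -19 -27 -35]
 [-18   4   3  -3 -15 -11 -11   3  42  12 -20]
 [  8  42  41  18   0   3   4  46  76  56  15]
 [ 24  63  70  30  22  27  41  71 101  68  17]
 [ 19  49  64  52  42  47  50  72  89  52  -3]
 [  3  24  43  45  52  46  45  48  45  18  -2]
 [ -3  10  25  31  34  37  28  28  21   0  -5]
 [ -4  -4   0  13  17  15   5   4  -4  -7 -13]
 [-14 -11 -12  -8 -10  -7   9  -8 -10 -15 -12]
 [ -4 -16  -4 -13 -12 -10 -12  -9 -20  -9 -10]]
```

Side load is gone, the arm pushes about 10 N, the lever is at about 0.58–0.6, and both rings are unchanged. Handing in.

```bash
python3 -c "
from rig import *
print(job_done())"
```

```text
the job is handed in; nothing more can be done
None
```

I handed the job in: the loose ring sits at the gauge's foot, the tight one is on the spindle's collar, and the fingers hold the lever down at about 0.58 rad (third click) with about 10 N. The ring and lever positions are judged from camera images and force readings, and `job_done()` gave no verdict.

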